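# Heft the spare-part canisters and pack the heaviest at the bottom

### The arm

A 7-joint arm with a two-finger parallel gripper is mounted at the origin on the work surface. World frame = base frame: x ahead of the robot, y to its left, z up, the work surface at z = 0. Lengths are in m, angles in rad, forces in N, time in s.
With the tool pointing down it reaches from about 0.35 to 0.775 m from the base axis. Payload 3.1 kg.
Tool frame: the origin (TCP) lies at the centre of the arm's flange, where the gripper is bolted on; the fingertips stand 173 mm ahead of it and the grasp point (between the pads) lies 155 mm ahead of it; z points along the fingers, y is the line along which they close (so a half turn about z gives the same grasp; the last joint's range is limited). The gripper opens to 85 mm and grips with 20 to 120 N. Pads are 22 mm wide; open, the fingers measure 114 mm over their backs; the gripper's body (76 mm by 85 mm) begins 54 mm behind the grasp point. The pads swing forward as they close: fully open they stand 13 mm farther back than shut.
Start: joints at [1.081, 0.311, 0.014, 1.512, -0.004, 1.319, -0.027], TCP at [0.238, -0.496, 0.405] pointing down, gripper open.
Joint ranges: [-2.7, 2.7], [-0.3, 1.91], [-1.27, 1.3], [0.12, 2.57], [-1.44, 4.58], [0.2, 2.03], [-3.05, 3.05]. Speed limits (rad/s): [2.79, 2.79, 3.14, 3.14, 3.14, 3.14, 3.14].

### API

Orientations are given as a 3x3 rotation matrix whose columns are the frame's x, y, z axes.
In Python, from plant import robot gives the robot as it stands.
- The arm moves only by the shell command python3 -m pendant 'ROWS' [OPENING] [FORCE]. ROWS is text: rows parted by semicolons, each of 6 numbers parted by spaces: the shift along the tool's x, y, z in m, then the turn, a rotation vector about the tool's x, y, z in rad. In form: x y z rx ry rz; .... A call has 1 to 20 rows; each row shifts and turns the commanded pose from where the row before left it, along the tool's axes as they then stand; what a row does not reach is not made up. A row lasts 1/8 s, in which the tool goes at most 62.5 mm and 10.7 degrees, less where a joint would pass 70% of its speed; a pose out of reach is approached as far as the arm can. A call with a gripper value outside its range is refused whole. OPENING is the finger opening in m, from 0 to 0.0854, set as the call begins (- or left out, the last holds). The fingers move at their own pace and stop on an object; FORCE is the grip in N (left out, the last holds). Time passes only in rows, so rows that do not move let the fingers close. It gives the time, the measured TCP pose, the force, the opening and the grip force at its end, in the units of the state.
- robot.read_state(): the state, without advancing time (a new reading comes with each control period).
- robot.capture(name): name is "scene" or "top"; returns a dict with "pixels" (400x640x3 uint8, blue, green, red), "range_z" (400x640 float32, m along the optical axis (not along the pixel's ray), 0 where there is no reading), "camera_matrix" (3x3 intrinsics, pixels), "world_from_camera" (4x4, takes a point from camera to world coordinates). Camera axes: x right, y down, z forward; pixel columns grow to the right and rows downward; lengths in m; the calibration is good to about 2 mm. A picture is of the moment at which its call begins.
- robot.close_job(): hands the job in; it is judged then, once.
The state is a dict: "t": time; "joint_positions": joint angles; "qvel": joint speeds; "joint_torque": joint torques, N m; "eef_pos": TCP position; "tcp_rot": TCP orientation; "wrist_force": force on the tool from outside, world axes, zero at the start; "torque": the same for the moment, N m; "grip_width": opening from 0.0 (shut) to 1.0 (fully open); "gripper_force": force on a finger pad.
Only numpy, scipy, OpenCV 4.12 (cv2) and the standard library are available. Lean on these libraries where they do the work, as an engineer would, in place of code of your own. Each camera call takes 0.05 s, during which the arm holds its last target. There are 200 camera calls.

### The job

Heft the three identical canisters to tell their contents by weight, then pack the two heavier ones in the shallow pink carton: first the heaviest, standing upright on the carton's floor in its square nest, then the middle one upright and squarely on top of it. Leave the lightest, which holds only foam, standing upright on the bench. Do not drop the canisters or tip them over, and do not disturb the other things on the bench.

Things in the scene. Friction and masses are not known exactly. Their poses are not given: they have to be found in the camera images.
- canister_a: closed upright canister, white with magenta band and black lid: plain cylinder, 62 mm diameter, 80 mm high, flat ends; the lid is its top 22 mm. Origin: centre of underside, z up its axis. Three look alike; which holds what is redrawn every time, whatever its name: in all about 0.76 kg (brass part), 0.42 kg (aluminium part) or 0.17 kg (foam), +-6 %. Contents have 3 mm play. Starts on the bench
- canister_b: closed upright canister, white with magenta band and black lid: plain cylinder, 62 mm diameter, 80 mm high, flat ends; the lid is its top 22 mm. Origin: centre of underside, z up its axis. Three look alike; which holds what is redrawn every time, whatever its name: in all about 0.76 kg (brass part), 0.42 kg (aluminium part) or 0.17 kg (foam), +-6 %. Contents have 3 mm play. Starts on the bench
- canister_c: closed upright canister, white with magenta band and black lid: plain cylinder, 62 mm diameter, 80 mm high, flat ends; the lid is its top 22 mm. Origin: centre of underside, z up its axis. Three look alike; which holds what is redrawn every time, whatever its name: in all about 0.76 kg (brass part), 0.42 kg (aluminium part) or 0.17 kg (foam), +-6 %. Contents have 3 mm play. Starts on the bench
- carton: open shallow carton, pink walls, brown inside, fixed: 180 mm (its x) by 210 mm (its y) outside, walls 5 mm thick, 60 mm high, floor 8 mm thick. Origin: centre of its underside. In its middle four ribs, 8 mm thick and rising 20 mm above the floor, frame a square nest 90 by 90 mm inside, sides along the carton's x and y
- nest (a point): centre of the nest at the level of the carton's floor (8 mm above the bench), axes as the carton's
- tape_roll: bystander: cardboard-brown tape roll lying flat, ring 100 mm outside, 76 mm inside, 48 mm high; origin: centre of its underside
- wrench: bystander: steel wrench 180 mm long lying flat on the robot's side of the canisters (origin under its middle)
- amber_jar: bystander: amber glass jar with black cap, 70 mm across, 90 mm high; origin: centre of its underside
- pipe_ferrule: bystander: flat steel pipe ferrule, 50 mm across, 28 mm high, among the canisters; origin: centre of its underside
- spray_bottle: bystander: white bottle with pink label and blue cap, 64 mm across, 170 mm high; origin: centre of its underside
- valve_bonnet: bystander: brass valve bonnet, 80 mm across the foot, 75 mm high; origin: centre of its underside
Things that resemble listed ones, but are neither listed nor needed, are in the scene too. Leave any blue or green look-alike of the canister_a alone.

How it is judged:
By the outcome, as a careful person would: the job done as asked, in the order asked, and still so for the second after the job is handed in, with the robot touching nothing.
It also fails if it takes over 72 s, if anything falls off the work surface, if the arm or the gripper's body presses on something with over 40 N, if the wrist force passes 120 N, or if a joint passes its speed limit or range.

## Working session

There is one attempt and no reset: what is moved stays moved. The work goes in short steps, Python scripts to look and compute and a shell command to move; the robot and the scene stay as the last step left them, time stands still between calls to the robot, and variables do not carry over. Pictures are saved under pics/ and viewed, at most 10 in all, crops included, and the job is handed in when it is done.

```bash
ls; mkdir -p pics; python3 - <<'E'
from plant import robot
import cv2,numpy as np
for n in("top","scene"):
    c=robot.capture(n); cv2.imwrite(f"pics/{n}0.png",c["pixels"]); np.savez(f"{n}0.npz",**c)
    print(c["camera_matrix"],c["world_from_camera"])
s=robot.read_state()
for k in s: print(k,np.round(s[k],3).tolist())
E
```

```text
pics
[[409.42321151   0.         322.74061378]
 [  0.         409.42321151 204.93354943]
 [  0.           0.           1.        ]] [[ 0.00749275 -0.99568929  0.09244839  0.43747486]
 [-0.99997023 -0.00729     0.00253063  0.02500522]
 [-0.00184577 -0.09246459 -0.99571426  1.07160133]
 [ 0.          0.          0.          1.        ]]
[[460.96490086   0.         321.40602728]
 [  0.         460.96490086 199.50502455]
 [  0.           0.           1.        ]] [[ 0.19478285  0.61620217 -0.76312157  1.65607742]
 [ 0.98077584 -0.11302942  0.15906947 -0.16695703]
 [ 0.01176376 -0.7794352  -0.6263724   0.92923556]
 [ 0.          0.          0.          1.        ]]
t 0.1
joint_positions [1.081, 0.312, 0.014, 1.513, -0.004, 1.319, -0.027]
qvel [0.0, -0.002, -0.001, -0.004, -0.001, -0.0, -0.0]
joint_torque [0.001, -38.086, 0.147, -23.124, 0.012, 0.008, 0.0]
eef_pos [0.238, -0.496, 0.404]
tcp_rot [[0.901, 0.433, -0.001], [0.433, -0.901, 0.002], [-0.0, -0.002, -1.0]]
wrist_force [-0.064, 0.785, -0.072]
torque [0.054, -0.026, -0.018]
gripper_force 0.0
grip_width 0.998
```

View pics/top0.png

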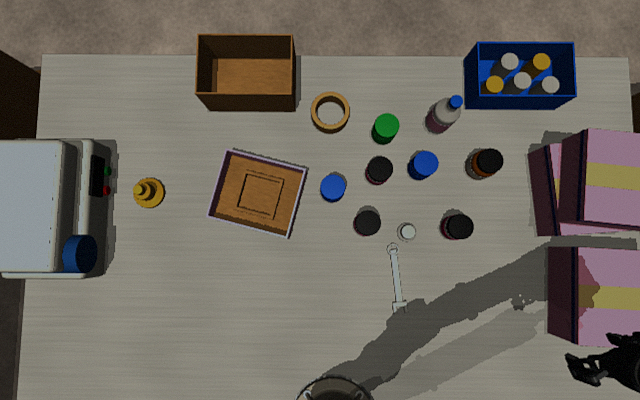

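View pics/scene0.png

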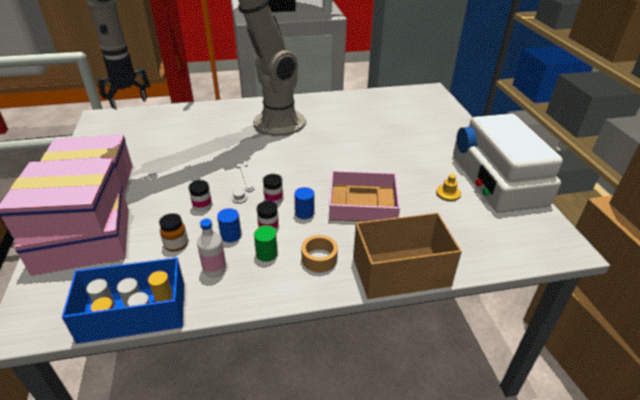

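Top view: black-lidded canisters at (379,170), (367,222) and (459,226). The amber jar is at (487,162), the pink carton at (258,193) turned about 12°, the ferrule at (407,231) and the wrench at (397,275).

```bash
cat > h.py <<'E'
import numpy as np,cv2
def cloud(c):
    d=c["range_z"];K=c["camera_matrix"];v,u=np.indices(d.shape)
    p=np.stack([(u-K[0,2])/K[0,0]*d,(v-K[1,2])/K[1,1]*d,d],-1)
    T=c["world_from_camera"];return p@T[:3,:3].T+T[:3,3]
def comp(P,d,lo,hi,seed,r):
    "points in height band within r (world m) of the seed pixel"
    s=P[seed[1],seed[0]]
    m=(d>0)&(P[...,2]>lo)&(P[...,2]<hi)&(np.hypot(P[...,0]-s[0],P[...,1]-s[1])<r)
    return P[m]
E
python3 - <<'E'
from h import *
c=np.load("top0.npz");P=cloud(c);d=c["range_z"]
print("bench",np.median(P[300:340,150:250,2]))
for n,s in dict(c1=(379,170),c2=(367,222),c3=(459,226),blue1=(333,187),blue2=(423,165),green=(386,128),ferr=(407,231),jar=(488,160)).items():
    z=P[s[1],s[0],2]; q=comp(P,d,z-.012,z+.01,s,.06)
    (x,y),r=cv2.minEnclosingCircle(q[:,:2].astype(np.float32))
    print(n,np.round([x,y,r,z],4),np.round(q.mean(0),4),np.round((q.min(0)+q.max(0))/2,4),len(q))
q=comp(P,d,.05,.07,(261,195),.16)
r=cv2.minAreaRect(q[:,:2].astype(np.float32));print("carton",r)
# ribs
q=comp(P,d,.022,.04,(261,195),.075); print("ribs",cv2.minAreaRect(q[:,:2].astype(np.float32)),len(q))
w=comp(P,d,.004,.06,(397,280),.1); w=w[w[:,0]<.4];print("wrench",w.min(0),w.max(0))
E
```

```text
bench 0.00040261591548873543
c1 [ 0.6223 -0.1117  0.031   0.0784] [ 0.6211 -0.1115  0.0797] [ 0.6217 -0.1116  0.0758] 507
c2 [ 0.4889 -0.0814  0.031   0.0799] [ 0.4887 -0.081   0.0801] [ 0.4889 -0.0814  0.0773] 514
c3 [ 0.4814 -0.3062  0.0316  0.0809] [ 0.481  -0.3048  0.08  ] [ 0.4812 -0.3064  0.0781] 536
blue1 [0.5763 0.0048 0.0309 0.0791] [0.5753 0.005  0.0802] [0.5758 0.0052 0.0772] 502
blue2 [ 0.6367 -0.2243  0.0315  0.0802] [ 0.6356 -0.2225  0.0798] [ 0.6367 -0.2228  0.078 ] 510
green [ 0.7314 -0.129   0.0313  0.0819] [ 0.7303 -0.1281  0.0797] [ 0.7306 -0.128   0.0776] 492
ferr [ 0.4693 -0.1886  0.0179  0.0286] [ 0.4689 -0.1881  0.0277] [ 0.4682 -0.1882  0.0249] 163
jar [ 0.6417 -0.3786  0.0316  0.0923] [ 0.6414 -0.3775  0.0897] [ 0.6415 -0.378   0.0879] 513
carton ((0.5557592511177063, 0.16818955540657043), (0.267252653837204, 0.18041744828224182), 75.62547302246094)
ribs ((0.5625438094139099, 0.1955891251564026), (0.10683406889438629, 0.10614752024412155), 75.78254699707031) 510
wrench [ 0.2457362  -0.25932117  0.0040006 ] [ 0.39808634 -0.07220499  0.01252649]
```

```bash
python3 -m pendant '0 0 0 0 0 0.15; 0 0 0 0 0 0.15; 0 0 0 0 0 0.148; 0 -0.04 0 0 0 0; 0.02 -0.04 0 0 0 0; 0.04 -0.04 0 0 0 0; 0.045 -0.035 0 0 0 0; 0.045 -0.035 0 0 0 0; 0.045 0 0 0 0 0; 0.045 0 0 0 0 0; 0 0 0 0 0 0' 0.0854 60
python3 - <<'E'
from h import *
from plant import robot
s=robot.read_state();print(np.round(s["tcp_rot"],3),np.round(s["joint_positions"],2))
c=np.load("top0.npz");P=cloud(c);d=c["range_z"]
q=comp(P,d,.052,.07,(261,195),.145);q=q[q[:,1]>.06]
print(cv2.minAreaRect(q[:,:2].astype(np.float32)))
E
```

```text
t: 1.48
eef_pos: [0.4812, -0.3039, 0.4031]
tcp_rot: [[1.0, 0.005, 0.0], [0.005, -1.0, 0.003], [0.0, -0.003, -1.0]]
wrist_force: [-0.9, 0.6, 0.0]
grip_width: 0.997
gripper_force: 0.0
[[ 1.     0.005  0.   ]
 [ 0.005 -1.     0.003]
 [ 0.    -0.003 -1.   ]] [ 0.62  0.36 -0.12  1.46  0.04  1.33 -1.06]
((0.562752902507782, 0.19549313187599182), (0.21087248623371124, 0.18042252957820892), 75.621826171875)
```

```bash
python3 -m pendant '0 0.002 0.04 0 0 0; 0 0 0.05 0 0 0; 0 0 0.05 0 0 0; 0 0 0.04 0 0 0; 0 0 0.018 0 0 0; 0 0 0 0 0 0'
python3 -m pendant '0 0 0 0 0 0; 0 0 0 0 0 0; 0 0 0 0 0 0; 0 0 0 0 0 0; 0 0 0 0 0 0; 0 0 0 0 0 0' 0.03 60
```

```text
t: 2.22
eef_pos: [0.4763, -0.3077, 0.2048]
tcp_rot: [[1.0, -0.001, -0.005], [-0.001, -1.0, 0.002], [-0.005, -0.002, -1.0]]
wrist_force: [0.6, 0.1, 0.2]
grip_width: 1.001
gripper_force: 0.0
t: 2.98
eef_pos: [0.479, -0.3084, 0.2086]
tcp_rot: [[1.0, -0.0, 0.003], [-0.0, -1.0, -0.002], [0.003, 0.002, -1.0]]
wrist_force: [0.1, -0.2, 7.1]
grip_width: 0.716
gripper_force: 66.1
```

```bash
python3 -m pendant '0 0 -0.01 0 0 0; 0 0 -0.025 0 0 0; 0 0 -0.02 0 0 0; 0 0 -0.01 0 0 0; 0 0 0 0 0 0; 0 0 0 0 0 0; 0 0 0 0 0 0; 0 0 0 0 0 0'
python3 -m pendant '0 0 0 0 0 0; 0 0 0 0 0 0'
```

```text
t: 3.98
eef_pos: [0.478, -0.3077, 0.271]
tcp_rot: [[1.0, -0.0, -0.001], [-0.0, -1.0, 0.001], [-0.001, -0.001, -1.0]]
wrist_force: [0.1, -0.0, -1.5]
grip_width: 0.713
gripper_force: 65.5
t: 4.22
eef_pos: [0.4782, -0.3078, 0.2716]
tcp_rot: [[1.0, -0.0, -0.0], [-0.0, -1.0, 0.0], [-0.0, -0.0, -1.0]]
wrist_force: [0.4, 0.5, -1.8]
grip_width: 0.712
gripper_force: 65.5
```

```bash
python3 -m pendant '0 0 0.02 0 0 0; 0 0 0.025 0 0 0; 0 0 0.012 0 0 0; 0 0 0.007 0 0 0; 0 0 0 0 0 0; 0 0 0 0 0 0; 0 0 0 0 0 0'
```

```text
t: 5.1
eef_pos: [0.4787, -0.3081, 0.2086]
tcp_rot: [[1.0, -0.0, 0.002], [-0.0, -1.0, -0.001], [0.002, 0.001, -1.0]]
wrist_force: [-0.5, 0.1, 2.5]
grip_width: 0.714
gripper_force: 65.5
```

```bash
python3 -m pendant '0 0 0 0 0 0; 0 0 0 0 0 0; 0 0 0 0 0 0; 0 0 0 0 0 0' 0.0854
```

```text
t: 5.6
eef_pos: [0.4782, -0.3078, 0.2076]
tcp_rot: [[1.0, -0.0, -0.0], [-0.0, -1.0, 0.0], [-0.0, -0.0, -1.0]]
wrist_force: [0.1, 0.6, 0.7]
grip_width: 1.004
gripper_force: 0.0
```

```bash
python3 -m pendant '0 0 -0.02 0 0 0; 0 0 -0.04 0 0 0; 0 0 -0.05 0 0 0; 0 -0.03 -0.02 0 0 0; 0 -0.05 0 0 0 0; 0.005 -0.05 0 0 0 0; 0.005 -0.05 0 0 0 0; 0 -0.035 0 0 0 0; 0 -0.01 0 0 0 0; 0 0 0 0 0 0; 0 0 0 0 0 0'
```

```text
t: 6.98
eef_pos: [0.4881, -0.085, 0.3376]
tcp_rot: [[1.0, -0.004, -0.0], [-0.004, -1.0, -0.001], [-0.0, 0.001, -1.0]]
wrist_force: [0.2, -0.1, -0.5]
grip_width: 1.002
gripper_force: 0.0
```

```bash
python3 -m pendant '0.001 -0.0035 0.02 0 0 0; 0 0 0.05 0 0 0; 0 0 0.04 0 0 0; 0 0 0.02 0 0 0; 0 0 0 0 0 0; 0 0 0 0 0 0'
```

```text
t: 7.72
eef_pos: [0.4899, -0.0804, 0.2086]
tcp_rot: [[1.0, -0.002, 0.002], [-0.002, -1.0, -0.001], [0.002, 0.001, -1.0]]
wrist_force: [0.2, -1.1, -0.0]
grip_width: 0.999
gripper_force: 0.0
```

```bash
python3 -m pendant '0 0 0 0 0 0; 0 0 0 0 0 0; 0 0 0 0 0 0; 0 0 0 0 0 0; 0 0 0 0 0 0; 0 0 0 0 0 0' 0.03 70; python3 -m pendant '0 0 -0.01 0 0 0; 0 0 -0.025 0 0 0; 0 0 -0.02 0 0 0; 0 0 -0.01 0 0 0; 0 0 0 0 0 0; 0 0 0 0 0 0; 0 0 0 0 0 0; 0 0 0 0 0 0; 0 0 0 0 0 0; 0 0 0 0 0 0'
```

```text
t: 8.48
eef_pos: [0.4901, -0.0801, 0.2096]
tcp_rot: [[1.0, -0.001, 0.004], [-0.001, -1.0, -0.002], [0.004, 0.002, -1.0]]
wrist_force: [-0.4, -1.8, 4.5]
grip_width: 0.714
gripper_force: 77.0
t: 9.72
eef_pos: [0.4892, -0.0793, 0.2726]
tcp_rot: [[1.0, -0.0, -0.0], [-0.0, -1.0, -0.0], [-0.0, 0.0, -1.0]]
wrist_force: [0.9, -0.0, -6.6]
grip_width: 0.712
gripper_force: 78.7
```

```bash
python3 -m pendant '0 0 -0.02 0 0 0; 0 0 -0.03 0 0 0; 0 0 -0.03 0 0 0; 0.005 -0.015 -0.01 0 0 0; 0.01 -0.03 0 0 0 0; 0.0115 -0.04 0 0 0 0; 0.011 -0.04 0 0 0 0; 0.011 -0.04 0 0 0 0; 0.01 -0.04 0 0 0 0; 0.01 -0.035 0 0 0 0; 0.005 -0.025 0 0 0 0; 0 -0.01 0 0 0 0; 0 0 0 0 0 0; 0 0 0 0 0 0; 0 0 0 0 0 0; 0 0 0 0 0 0'; python3 -m pendant '0 0 0 0 0 0; 0 0 0 0 0 0'
```

```text
t: 11.72
eef_pos: [0.5629, 0.1947, 0.3628]
tcp_rot: [[1.0, -0.002, 0.0], [-0.002, -1.0, -0.0], [0.0, 0.0, -1.0]]
wrist_force: [-0.1, 0.5, -6.7]
grip_width: 0.713
gripper_force: 79.0
t: 11.98
eef_pos: [0.5628, 0.1956, 0.3628]
tcp_rot: [[1.0, -0.0, 0.0], [-0.0, -1.0, -0.0], [0.0, 0.0, -1.0]]
wrist_force: [-0.3, 0.7, -6.6]
grip_width: 0.71
gripper_force: 79.0
```

```bash
python3 -m pendant '0 0 0.02 0 0 0; 0 0 0.035 0 0 0; 0 0 0.035 0 0 0; 0 0 0.025 0 0 0; 0 0 0.015 0 0 0; 0 0 0.008 0 0 0; 0 0 0.004 0 0 0; 0 0 0.004 0 0 0; 0 0 0 0 0 0; 0 0 0 0 0 0; 0 0 0 0 0 0'
```

```text
t: 13.35
eef_pos: [0.5633, 0.196, 0.2177]
tcp_rot: [[1.0, -0.0, 0.002], [-0.0, -1.0, 0.001], [0.002, -0.001, -1.0]]
wrist_force: [0.4, 1.1, -3.3]
grip_width: 0.713
gripper_force: 79.2
```

```bash
python3 -m pendant '0 0 0.002 0 0 0; 0 0 0 0 0 0; 0 0 0 0 0 0; 0 0 0 0 0 0'; python3 -m pendant '0 0 0 0 0 0; 0 0 0 0 0 0; 0 0 0 0 0 0; 0 0 0 0 0 0' 0.0854
```

```text
t: 13.85
eef_pos: [0.5633, 0.1961, 0.2176]
tcp_rot: [[1.0, 0.0, 0.003], [0.0, -1.0, 0.0], [0.003, -0.0, -1.0]]
wrist_force: [-3.6, -0.0, 8.5]
grip_width: 0.712
gripper_force: 80.6
t: 14.35
eef_pos: [0.5628, 0.1957, 0.2145]
tcp_rot: [[1.0, -0.0, -0.0], [-0.0, -1.0, -0.0], [-0.0, 0.0, -1.0]]
wrist_force: [-0.6, 0.1, 0.2]
grip_width: 1.002
gripper_force: 0.0
```

```bash
python3 -m pendant '0 0 -0.02 0 0 0; 0 0 -0.04 0 0 0; 0 0 -0.05 0 0 0; 0 0 -0.03 0 0 0; 0 0.05 0 0 0 0; 0 0.055 0 0 0 0; 0.01 0.055 0 0 0 0; 0.02 0.055 0 0 0 0; 0.02 0.05 0 0 0 0; 0.009 0.03 0 0 0 0; 0 0.012 0 0 0 0; 0 0 0 0 0 0; 0 0 0 0 0 0'
python3 - <<'E'
from h import *
from plant import robot
c=robot.capture("top");cv2.imwrite("pics/t1.png",c["pixels"]);P=cloud(c);d=c["range_z"];np.savez("t1.npz",**c)
m=(d>0)&(P[...,2]>.08)&(P[...,2]<.1)&(np.hypot(P[...,0]-.5627,P[...,1]-.1955)<.06)
q=P[m];print(cv2.minEnclosingCircle(q[:,:2].astype(np.float32)),np.median(q[:,2]),len(q),np.linalg.lstsq(np.c_[q[:,:2],np.ones(len(q))],q[:,2],rcond=None)[0])
q=comp(P,d,.068,.09,(459,226),.06);print(cv2.minEnclosingCircle(q[:,:2].astype(np.float32)),len(q))
E
```

```text
t: 15.98
eef_pos: [0.6216, -0.1086, 0.3549]
tcp_rot: [[1.0, 0.003, -0.0], [0.003, -1.0, 0.002], [-0.0, -0.002, -1.0]]
wrist_force: [0.4, 1.0, -0.6]
grip_width: 1.0
gripper_force: 0.0
((0.5624036192893982, 0.19543522596359253), 0.031207913532853127) 0.08800148545307274 511 [-0.0026885   0.00023174  0.08935098]
((0.0, 0.0), 0.0) 0
```

View pics/t1.png

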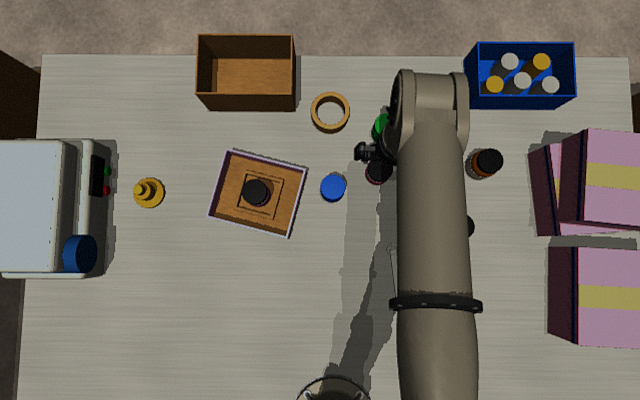

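The heaviest canister stands in the nest at (257,192), level and within 1 mm of the nest centre. The gripper is above the next canister at (379,170).

```bash
python3 -m pendant '0 0.001 0.02 0 0 0; 0 0.001 0.05 0 0 0; 0 0 0.045 0 0 0; 0 0 0.025 0 0 0; 0 0 0.008 0 0 0; 0 0 0 0 0 0; 0 0 0 0 0 0'
```

```text
t: 16.9
eef_pos: [0.6226, -0.113, 0.2086]
tcp_rot: [[1.0, 0.0, 0.003], [0.0, -1.0, -0.0], [0.003, 0.0, -1.0]]
wrist_force: [0.7, -0.2, 0.4]
grip_width: 0.997
gripper_force: 0.0
```

```bash
python3 -m pendant '0 0 0 0 0 0; 0 0 0 0 0 0; 0 0 0 0 0 0; 0 0 0 0 0 0; 0 0 0 0 0 0; 0 0 0 0 0 0' 0.03 70; python3 -m pendant '0 0 -0.01 0 0 0; 0 0 -0.025 0 0 0; 0 0 -0.02 0 0 0; 0 0 -0.01 0 0 0; 0 0 0 0 0 0; 0 0 0 0 0 0; 0 0 0 0 0 0; 0 0 0 0 0 0; 0 0 0 0 0 0; 0 0 0 0 0 0'
```

```text
t: 17.65
eef_pos: [0.6226, -0.1131, 0.2087]
tcp_rot: [[1.0, -0.0, 0.004], [-0.0, -1.0, 0.0], [0.004, -0.0, -1.0]]
wrist_force: [-0.1, 0.6, 5.3]
grip_width: 0.713
gripper_force: 77.6
t: 18.9
eef_pos: [0.6217, -0.1133, 0.2716]
tcp_rot: [[1.0, -0.0, -0.0], [-0.0, -1.0, -0.0], [-0.0, 0.0, -1.0]]
wrist_force: [0.5, 0.2, -4.1]
grip_width: 0.715
gripper_force: 77.1
```

```bash
python3 -m pendant '0 0 -0.02 0 0 0; 0 0 -0.04 0 0 0; 0 0 -0.04 0 0 0; 0 -0.01 -0.02 0 0 0; -0.005 -0.03 0 0 0 0; -0.01 -0.045 0 0 0 0; -0.01 -0.045 0 0 0 0; -0.01 -0.045 0 0 0 0; -0.01 -0.045 0 0 0 0; -0.009 -0.04 0 0 0 0; -0.005 -0.03 0 0 0 0; 0 -0.015 0 0 0 0; 0 -0.004 0 0 0 0; 0 0 0 0 0 0; 0 0 0 0 0 0; 0 0 0 0 0 0; 0 0 0 0 0 0'
```

```text
t: 21.02
eef_pos: [0.5629, 0.1951, 0.3917]
tcp_rot: [[1.0, -0.001, 0.0], [-0.001, -1.0, -0.0], [0.0, 0.0, -1.0]]
wrist_force: [-0.4, 0.1, -4.5]
grip_width: 0.718
gripper_force: 77.4
```

Now 0.0945 down, the last part slowly.

```bash
python3 -m pendant '0 0 0.02 0 0 0; 0 0 0.03 0 0 0; 0 0 0.02 0 0 0; 0 0 0.01 0 0 0; 0 0 0.006 0 0 0; 0 0 0.003 0 0 0; 0 0 0 0 0 0; 0 0 0 0 0 0; 0 0 0 0 0 0; 0 0 0 0 0 0'; python3 -m pendant '0 0 0.002 0 0 0; 0 0 0 0 0 0; 0 0 0 0 0 0; 0 0 0 0 0 0'
```

```text
t: 22.28
eef_pos: [0.5628, 0.1957, 0.3029]
tcp_rot: [[1.0, -0.0, 0.0], [-0.0, -1.0, 0.0], [0.0, -0.0, -1.0]]
wrist_force: [-0.5, 0.0, -4.8]
grip_width: 0.714
gripper_force: 77.4
t: 22.78
eef_pos: [0.5628, 0.1957, 0.3007]
tcp_rot: [[1.0, -0.0, 0.0], [-0.0, -1.0, -0.0], [0.0, 0.0, -1.0]]
wrist_force: [-0.1, -0.3, -4.8]
grip_width: 0.717
gripper_force: 77.4
```

```bash
python3 - <<'E'
from h import *
from plant import robot
c=robot.capture("scene");cv2.imwrite("pics/s2.png",cv2.resize(c["pixels"][100:260,250:450],(800,640))[:600])
E
```

```text
(no output)
```

View pics/s2.png

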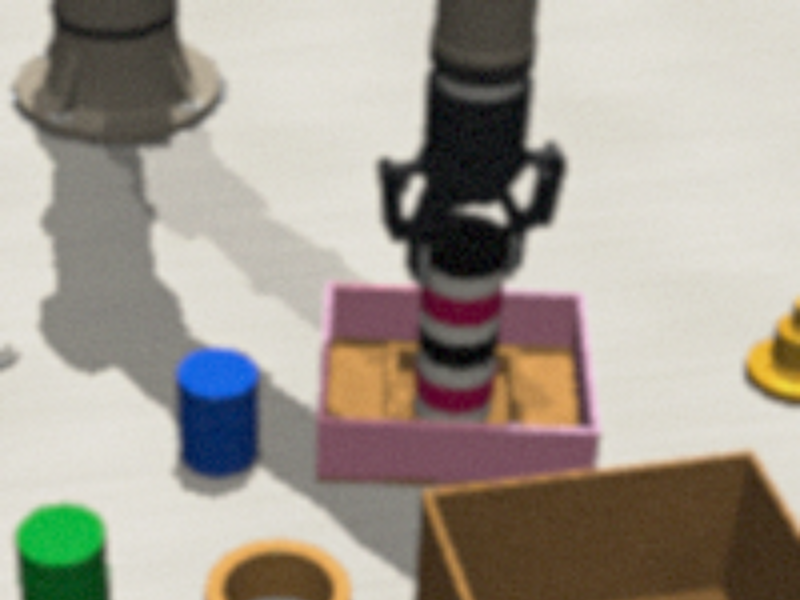

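The held canister (crop 465,270) is aligned above the heavy one (455,370), still a few mm from contact.

```bash
python3 -m pendant '0 0 0.002 0 0 0; 0 0 0.0015 0 0 0; 0 0 0 0 0 0; 0 0 0 0 0 0; 0 0 0 0 0 0'
```

```text
t: 23.45
eef_pos: [0.5628, 0.1957, 0.2972]
tcp_rot: [[1.0, -0.0, 0.0], [-0.0, -1.0, -0.0], [0.0, 0.0, -1.0]]
wrist_force: [-0.4, 1.0, -5.1]
grip_width: 0.718
gripper_force: 77.4
```

```bash
python3 -m pendant '0 0 0.0015 0 0 0; 0 0 0 0 0 0; 0 0 0 0 0 0; 0 0 0 0 0 0'
```

```text
t: 23.95
eef_pos: [0.5629, 0.1957, 0.2966]
tcp_rot: [[1.0, -0.0, 0.001], [-0.0, -1.0, 0.0], [0.001, -0.0, -1.0]]
wrist_force: [-2.9, -0.9, 4.8]
grip_width: 0.709
gripper_force: 77.9
```

```bash
python3 -m pendant '0 0 0 0 0 0; 0 0 0 0 0 0; 0 0 0 0 0 0; 0 0 0 0 0 0; 0 0 0 0 0 0' 0.0854; python3 -m pendant '0 0 -0.02 0 0 0; 0 0 -0.03 0 0 0; 0 0 -0.04 0 0 0; 0 0 -0.04 0 0 0; -0.03 0 0 0 0 0; -0.05 0 0 0 0 0; -0.05 0 0 0 0 0; -0.03 0 0 0 0 0; 0 0 0 0 0 0; 0 0 0 0 0 0'
python3 - <<'E'
from h import *
from plant import robot
c=robot.capture("top");cv2.imwrite("pics/t3.png",c["pixels"]);P=cloud(c);d=c["range_z"]
s=robot.capture("scene");cv2.imwrite("pics/s3.png",s["pixels"])
m=(d>0)&(P[...,2]>.155)&(P[...,2]<.18)&(np.hypot(P[...,0]-.5627,P[...,1]-.1955)<.06)
q=P[m];print(cv2.minEnclosingCircle(q[:,:2].astype(np.float32)),np.median(q[:,2]),len(q))
for n,s in dict(c3=(459,226),blue1=(333,187),blue2=(423,165),green=(386,128),ferr=(407,231),jar=(488,160)).items():
    z=P[s[1],s[0],2]; q=comp(P,d,z-.012,z+.01,s,.06)
    print(n,np.round(cv2.minEnclosingCircle(q[:,:2].astype(np.float32))[0],4),z)
E
```

```text
t: 24.58
eef_pos: [0.5628, 0.1957, 0.2956]
tcp_rot: [[1.0, -0.0, -0.0], [-0.0, -1.0, 0.0], [-0.0, -0.0, -1.0]]
wrist_force: [0.5, 0.2, -0.2]
grip_width: 1.005
gripper_force: 0.0
t: 25.82
eef_pos: [0.4034, 0.1955, 0.426]
tcp_rot: [[1.0, -0.001, 0.001], [-0.001, -1.0, 0.0], [0.001, -0.0, -1.0]]
wrist_force: [-0.2, 0.4, -0.8]
grip_width: 1.002
gripper_force: 0.0
((0.5624395608901978, 0.19492016732692719), 0.030985292047262192) 0.16819312670546638 613
c3 [ 0.4815 -0.3083] 0.08060670005246984
blue1 [0.5759 0.005 ] 0.0820621427323247
blue2 [ 0.6364 -0.2243] 0.08083220359611365
green [ 0.7312 -0.1288] 0.07985879672636853
ferr [ 0.4691 -0.189 ] 0.027054041664358097
jar [ 0.6425 -0.3781] 0.08879840212348955
```

View pics/s3.png

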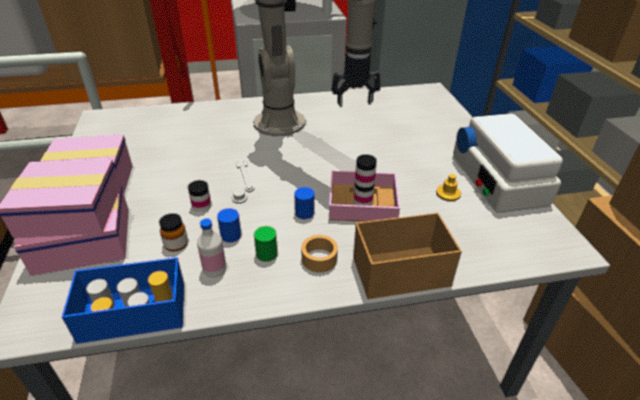

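The stack stands upright in the carton at (365,180). The lightest canister is upright at (200,195), and the other things are where they were.

```bash
python3 -c "
from plant import robot
print(robot.close_job())"
```

```text
the job is handed in; nothing more can be done
None
```

The job is handed in after about 26 s. The heaviest canister (about 6.7 N) stands in the nest, the middle one (about 4.5 N) is squarely on top of it to within about 1 mm, and the lightest (about 1.7 N) stands on the bench. I packed the heaviest before weighing the third canister, because its weight was already unmistakable.

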